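# Shut the bulb chest on the potting bench

## Robot

A 6-joint arm with a two-finger parallel gripper is mounted at the origin on the work surface. World frame = base frame: x ahead of the robot, y to its left, z up, the work surface at z = 0. Lengths are in m, angles in rad, forces in N, time in s.
With the tool pointing down it reaches from about 0.425 to 0.95 m from the base axis. Payload 3.5 kg.
Tool frame: the origin (TCP) lies at the very end of the fingers, on their centre line; the grasp point (between the pads) lies robot.tcp_to_grasp behind it (robot.tcp_to_grasp is the distance from the TCP to the grasp point, in m); z points along the fingers, y is the direction in which the jaws open and shut (so a half turn about z gives the same grasp; the last joint's range is limited). The gripper opens to 85 mm and grips with 20 to 120 N. Pads are 22 mm wide; open, the fingers measure 114 mm over their backs; the gripper's body (76 mm by 85 mm) begins 54 mm behind the grasp point. The pads swing forward as they close: fully open they stand 13 mm farther back than shut.
Start: joints at [-1.356, 0.286, 1.577, -0, 1.279, -0.15], TCP at [0.241, -0.631, 0.231] pointing down, gripper open.
Joint ranges: [-2.77, 2.77], [-0.9, 2.22], [0.21, 2.48], [-1.53, 4.67], [0.24, 2.81], [-2.84, 2.84]. Speed limits (rad/s): [2.79, 2.79, 3.14, 3.14, 3.14, 3.14].

## Interface

Orientations are given as a unit quaternion [x, y, z, w].
In Python, from bench import robot, vision, order, find_in, landmark_of gives the robot as it stands.
- The arm moves only by the tool jog_arm, never from a script. Its argument "commands" is a list of rows, each a list of 2 entries, a list of its own where there are three numbers: the shift along the tool's x, y, z in cm, then the turn about the tool's z in rad. A call has 1 to 8 rows; each row shifts and turns the pose as measured when the row begins, along the tool's axes as they then stand; what a row does not reach is not made up. A row lasts 1/8 s, in which the tool goes at most 62.5 mm and 10.7 degrees, less where a joint would pass 70% of its speed; a pose out of reach is approached as far as the arm can. A call with a gripper value outside its range is refused whole. "claw" is the closure, from -1 (fully open) to 1 (shut), set as the call begins (left out, the last holds). The fingers move at their own pace and stop on an object; "grip_force" is the grip in N (left out, the last holds). Time passes only in rows, so rows that do not move let the fingers close. It gives the time, the measured TCP pose, the force and the opening at its end, in the units of the state.
- robot.state(): the state, without advancing time (a new reading comes with each control period).
- vision.capture(name): name is "side" or "top" or "wrist"; returns a dict with "color" (420x560x3 uint8, red, green, blue), "z_map" (420x560 float32, m along the optical axis (not along the pixel's ray), 0 where there is no reading), "vfov" (degrees; the focal length in pixels is half the picture's height over the tangent of half this angle, whatever the lens; pixels are square), "cx", "cy" (the principal point, pixels), "eye" and "rotation" of the camera in the world. Camera axes: x right, y up, looking along -z (the intrinsics and any distortion apply to the point x, -y, -z); pixel columns grow to the right and rows downward; lengths in m; the calibration is good to about 2 mm. The wrist camera is an equidistant fisheye: a pixel r from the principal point sees the ray r / f radians off the axis. A picture is of the moment at which its call begins.
- order.finish_job(): hands the job in, once; it reports no verdict.
Trained networks look in the newest picture that a camera, given by its name, has taken for a name from the list of things; names that differ only in an ending like _2 or _b are one class to them, and where a whole thing is asked for, a point or a joint stands for the part that bears it (a point fixed in the world has none). Each returns a list of dicts, best first, with "score" (0 to 1); they miss things now and then, are a little off and sometimes report something else, mostly with a low value. They report only what shows in the picture. A call takes as long as a camera call.
- find_in(query, camera): "xy" ([column, row] in pixels, amid what is visible of it).
- landmark_of(query, camera): "xy" ([column, row] in pixels: a listed point, or the origin of a listed thing).
The state is a dict: "clock": time; "q": joint angles; "joint_velocities": joint speeds; "tau": joint torques, N m; "tcp_pos": TCP position; "tcp_rot": TCP orientation; "contact_force": force on the tool from outside, world axes, zero at the start; "ft_torque": the same for the moment, N m; "gripper_width": finger opening in m.
Only numpy, scipy, OpenCV 4.12 (cv2) and the standard library are available. Lean on these libraries where they do the work, as an engineer would, in place of code of your own. Each camera call takes 0.05 s, during which the arm holds its last target.

## Task

The bulb chest on the potting bench has been left open. Shut it with your fingertips: push both of its drawers fully home and ease its lid down until it is fully closed, without slamming anything. Pick nothing up and leave the other things on the bench where they stand.

Things in the scene. Friction and masses are not known exactly. Their poses are not given: they have to be found in the camera images.
- chest: plain wooden bulb chest, fixed to the bench, 190 deep (its x) x 320 wide (its y) x 115 mm tall without the lid, two drawers side by side in its front, a shallow till on top under the lid. Origin at the centre of its underside; its x points from its front to its back, z up; its front is the -x face, 95 mm from the origin
- left_drawer (a joint): how far the drawer on the chest's +y side stands out, m: 0 fully home (firm stop), 0.13 most. It is pushed in along the chest's +x; about 2 N friction, no spring, stays where left. Its front panel is 156 wide, 76 high (10 to 86 mm above the bench), 12 mm thick and lies over the chest's front: its outer face is 107 mm ahead of the chest's origin when home
- right_drawer (a joint): the same for the drawer on the chest's -y side
- left_knob (a point): centre of the outer face of the left drawer's steel knob, which moves with the drawer; the knob is 26 mm across, stands 24 mm out from the drawer's front, and lies in the middle of the drawer's width, 55 mm above the bench
- right_knob (a point): the same for the right drawer's knob
- lid (a joint): opening angle of the lid in rad: 0 closed (lying on the chest, a firm stop), growing as its front edge rises; it starts well open. A stiff hinge holds it at any angle; about 1 to 3 N at the front edge, pressed square to the lid, brings it down
- lid_edge (a point): middle of the lid's front edge, on its upper (outer) face; the lid is a flat wooden panel, 202 mm from hinge line to front edge, 334 mm wide, 12 mm thick
- lid_hinge (a point): middle of the lid's hinge line, along the chest's y, at the top of the chest's back, 95 mm behind the chest's origin and 115 mm above the bench; the lid's lower face turns about this line
- pot_a: the smaller speckled stoneware pot, open top, 105 mm across the rim, 95 mm tall, standing upright near the chest; origin at the centre of its underside, z up
- pot_b: the larger speckled stoneware pot, 122 mm across the rim, 110 mm tall, upright, to one side of the chest; origin at the centre of its underside, z up
- dibber: lever-action bulb dibber standing upright near the chest: tapered steel cutter 68 mm across and 104 mm tall, stems and a wooden crossbar grip 115 mm long (along its y), 218 mm tall in all; origin at the centre of its underside, z up
- tray: empty lime plastic tray, 220 (its x) x 140 (its y) x 45 mm; origin at the centre of its underside
- cultivator: folding steel hand cultivator lying on the bench, handle along -x and three tines towards +x, 215 mm long, 66 mm wide, 29 mm high; origin on the bench at the folding pivot
- bowl: white ceramic bowl, 144 mm across, 55 mm tall; origin at the centre of its underside
- funnel: small aluminium funnel lying mouth down in the bowl, 66 mm across, 80 mm tall; origin at the centre of its mouth

How it is judged:
By the outcome, as a careful person would: the job done as asked, in the order asked, and still so for the second after the job is handed in, with the robot touching nothing.
It also fails if it takes over 54 s, if anything falls off the work surface, if the arm or the gripper's body presses on something with over 40 N, if the wrist force passes 120 N, or if a joint passes its speed limit or range.

## Working session

There is one attempt and no reset: what is moved stays moved. The work goes in short steps, Python scripts to look and compute and a tool call to move; the robot and the scene stay as the last step left them, time stands still between calls to the robot, and variables do not carry over. Pictures are saved under pics/ and viewed, and the job is handed in when it is done.

Besides the shell and the picture viewer there is one more tool, called as name(argument=value, ...) on one line, values as JSON. jog_arm: Moves the arm, as the interface text tells. Its arguments: {"type":"object","properties":{"commands":{"type":"array"},"claw":{"type":"number"},"grip_force":{"type":"number"}},"required":["commands"]}

```bash
ls; mkdir -p pics
cat > h.py <<'E'
import numpy as np, cv2
from bench import robot, vision, order, find_in, landmark_of
def cap(n,fn=None):
    c=vision.capture(n)
    if fn: cv2.imwrite('pics/'+fn,c['color'][:,:,::-1])
    return c
def w(c,u,v,z=None,fish=False):
    H=c['color'].shape[0]; f=H/2/np.tan(np.radians(c['vfov'])/2)
    if z is None:
        p=c['z_map'][int(v)-2:int(v)+3,int(u)-2:int(u)+3]; p=p[p>0]; z=np.median(p) if len(p) else np.nan
    x=(u-c['cx'])/f; y=(v-c['cy'])/f
    d=np.array([x,-y,-1.])*z
    return np.array(c['eye'])+np.array(c['rotation'])@d
def cloud(c):
    H,W=c['z_map'].shape; f=H/2/np.tan(np.radians(c['vfov'])/2)
    u,v=np.meshgrid(np.arange(W),np.arange(H)); z=c['z_map']
    d=np.stack([(u-c['cx'])/f*z,-(v-c['cy'])/f*z,-z],-1)
    p=d@np.array(c['rotation']).T+np.array(c['eye']); p[z<=0]=np.nan
    return p
E
python3 - <<'E'
from h import *
np.set_printoptions(precision=3,suppress=True)
s=robot.state(); print(s['clock'],s['tcp_pos'],s['tcp_rot'],s['contact_force'],robot.tcp_to_grasp)
for n in ['side','top']:
    c=cap(n,n+'0.png'); print(n,c['eye'],c['vfov'],c['cx'],c['cy'],np.array(c['rotation']).tolist(), [k for k in c])
    np.save(n+'0.npy',cloud(c))
    for q in ['left_knob','right_knob','lid_edge','lid_hinge','chest','pot_a','dibber']:
        r=landmark_of(q,n)[:2]
        for a in r: print(q,a['score'],a['xy'],w(c,*a['xy']))
E
```

```text
pics
0.0 [ 0.241 -0.63   0.23 ] [ 0.983  0.181 -0.    -0.001] [-0.08  -0.869  0.308] 0.0187
side [0.947 0.253 1.478] 48.500566484484814 282.6346977086891 210.0408072153174 [0.08434572311074406, 0.1389168365706428, 0.850147085618734, 0.5008371435148398] ['color', 'z_map', 'vfov', 'cx', 'cy', 'eye', 'rotation']Traceback (most recent call last):
  File "<stdin>", line 6, in <module>
  File "h.py", line 18, in cloud
    p=d@np.array(c['rotation']).T+np.array(c['eye']); p[z<=0]=np.nan
      ~^~~~~~~~~~~~~~~~~~~~~~~~~~
ValueError: matmul: Input operand 1 has a mismatch in its core dimension 0, with gufunc signature (n?,k),(k,m?)->(n?,m?) (size 4 is different from 3)
```

```bash
sed -i "s/np.array(c\['rotation'\])/Rm(c)/g" h.py
cat >> h.py <<'E'
from scipy.spatial.transform import Rotation as Ro
def Rm(c): return Ro.from_quat(c['rotation']).as_matrix()
E
python3 - <<'E'
from h import *
np.set_printoptions(precision=3,suppress=True)
for n in ['side','top']:
    c=cap(n,n+'0.png'); print(n,c['eye'],Rm(c)[:,2])
    np.save(n+'0.npy',cloud(c))
    for q in ['left_knob','right_knob','lid_edge','lid_hinge','chest','pot_a','pot_b','dibber','tray','bowl','cultivator']:
        r=landmark_of(q,n)[:2]
        for a in r: print(q,round(a['score'],2),np.round(a['xy']),w(c,*a['xy']))
E
```

```text
side [0.947 0.253 1.478] [0.283 0.152 0.947]
left_knob 0.97 [323. 206.] [0.449 0.132 0.061]
left_knob 0.5 [208. 244.] [ 0.733 -0.127  0.044]
right_knob 0.66 [273. 198.] [ 0.502 -0.023  0.06 ]
right_knob 0.53 [290. 222.] [0.602 0.092 0.254]
lid_edge 0.72 [289. 222.] [0.604 0.089 0.253]
lid_hinge 0.76 [283. 282.] [0.737 0.145 0.131]
chest 0.5 [209. 243.] [ 0.73  -0.127  0.047]
pot_a 0.97 [365. 273.] [0.565 0.349 0.008]
pot_a 0.78 [225. 203.] [ 0.581 -0.165  0.007]
pot_b 0.97 [365. 273.] [0.565 0.349 0.008]
pot_b 0.78 [225. 203.] [ 0.581 -0.165  0.007]
dibber 0.86 [366. 238.] [0.485 0.299 0.083]
tray 0.97 [400. 190.] [0.251 0.33  0.002]
tray 0.34 [224. 203.] [ 0.58  -0.167  0.006]
bowl 0.83 [207. 244.] [ 0.734 -0.13   0.048]
bowl 0.54 [293. 224.] [0.603 0.1   0.253]
cultivator 0.77 [219. 164.] [ 0.47  -0.254  0.016]
top [0.481 0.034 1.083] [-0.056  0.004  0.998]
left_knob 0.91 [234. 239.] [0.447 0.134 0.066]
right_knob 0.62 [296. 218.] [ 0.501 -0.016  0.066]
lid_edge 0.62 [244. 165.] [0.601 0.099 0.255]
lid_hinge 0.65 [234. 117.] [0.729 0.134 0.14 ]
chest 0.81 [244. 161.] [0.611 0.099 0.248]
pot_a 0.7 [354. 185.] [ 0.589 -0.168  0.008]
pot_a 0.65 [154. 188.] [0.574 0.352 0.007]
pot_b 0.7 [354. 185.] [ 0.589 -0.168  0.008]
pot_b 0.65 [154. 188.] [0.574 0.352 0.007]
dibber 0.61 [175. 237.] [0.451 0.27  0.102]
dibber 0.2 [235. 238.] [0.448 0.133 0.066]
tray 0.94 [155. 307.] [0.267 0.342 0.002]
bowl 0.69 [339. 132.] [ 0.721 -0.124  0.039]
cultivator 0.92 [386. 232.] [ 0.468 -0.251  0.018]
```

View pics/side0.png

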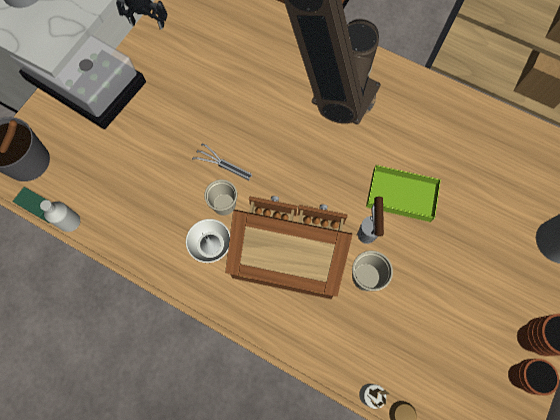

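View pics/top0.png

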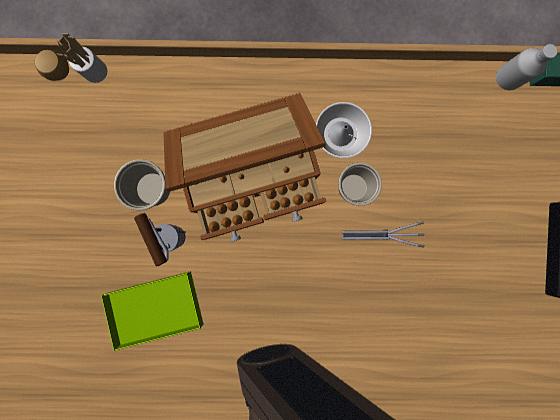

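Run:
```python
from h import *
np.set_printoptions(precision=4,suppress=True)
P=np.load('top0.npy'); S=np.load('side0.npy')
# lid polygon in top image interior
def fit(P,poly):
    m=np.zeros(P.shape[:2],np.uint8); cv2.fillPoly(m,[np.array(poly)],1)
    q=P[(m>0)]; q=q[~np.isnan(q[:,0])]
    c=np.median(q,0)
    for _ in range(5):
        u,s,v=np.linalg.svd(q-q.mean(0),full_matrices=False); n=v[2]; d=(q-q.mean(0))@n
        q=q[abs(d)<max(2*np.std(d),.001)]
    n=n*np.sign(n[2]); return q.mean(0),n,np.std((q-q.mean(0))@n)
for P_,poly in ((P,[(190,140),(295,110),(305,140),(190,170)]),(S,[(255,230),(335,245),(328,280),(245,268)])):
    c,n,s=fit(P_,poly); print(c,n,s,'tilt',np.degrees(np.arccos(n[2])),'yaw of x',np.degrees(np.arctan2(-n[1],-n[0])))
# lid corners
for uv in [(166,130),(300,95),(322,148),(168,187)]: print('lidcorner',uv,P[uv[1],uv[0]])
# drawers top edges
for uv in [(203,237),(262,220),(265,219),(324,202),(190,209),(319,177)]: print(uv,P[uv[1]-1:uv[1]+2,uv[0]].round(3).tolist())
```

```text
[0.6644 0.1018 0.201 ] [0.6377 0.1988 0.7442] 0.0007391642208477865 tilt 41.90923786149011 yaw of x -162.68475243592076
[0.6712 0.1308 0.1886] [0.6307 0.1926 0.7517] 0.0017911431623355823 tilt 41.260715541662286 yaw of x -163.01807299001655
lidcorner (166, 130) [ 0.7296  0.3277 -0.0035]
lidcorner (300, 95) [ 0.786  -0.0186  0.1321]
lidcorner (322, 148) [ 0.6869 -0.0853  0.002 ]
lidcorner (168, 187) [0.5552 0.2506 0.2538]
(203, 237) [[0.454, 0.208, 0.084], [0.451, 0.207, 0.087], [0.449, 0.207, 0.085]]
(262, 220) [[0.497, 0.067, 0.082], [0.494, 0.067, 0.084], [0.492, 0.067, 0.083]]
(265, 219) [[0.499, 0.06, 0.083], [0.497, 0.06, 0.084], [0.495, 0.062, -0.004]]
(324, 202) [[0.542, -0.082, 0.086], [0.541, -0.084, 0.065], [0.542, -0.092, -0.001]]
(190, 209) [[0.519, 0.234, 0.114], [0.517, 0.234, 0.116], [0.515, 0.235, 0.11]]
(319, 177) [[0.613, -0.078, 0.0], [0.61, -0.078, -0.0], [0.608, -0.079, -0.003]]
```

Run:
```python
import cv2
i=cv2.imread('pics/top0.png')[80:260,110:390]
cv2.imwrite('pics/top0z.png',cv2.resize(i,None,fx=2.8,fy=2.8,interpolation=cv2.INTER_CUBIC))
```

```text
(no output)
```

View pics/top0z.png

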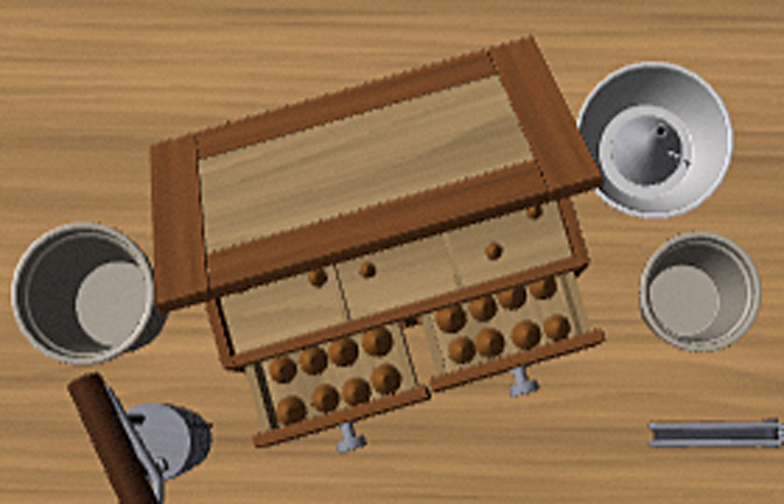

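```bash
cat >> h.py <<'E'
O=np.array([.647,.111]); ex=np.array([.955,.296]); ey=np.array([-.296,.955])
def to(target,yaw=None):
    s=robot.state(); R=Ro.from_quat(s['tcp_rot']).as_matrix(); p=np.array(s['tcp_pos'])
    print('t',s['clock'],'tcp',p.round(4),'toolx yaw',np.degrees(np.arctan2(R[1,0],R[0,0])).round(2),'F',np.round(s['contact_force'],2),'w',s['gripper_width'])
    print('chest xy',((p[:2]-O)@ex).round(4),((p[:2]-O)@ey).round(4))
    print('shift cm',(R.T@(np.array(target)-p)*100).round(2))
E
python3 - <<'E'
from h import *
np.set_printoptions(precision=4,suppress=True)
c=cap('wrist','wr0.png'); s=robot.state()
R=Ro.from_quat(s['tcp_rot']).as_matrix(); print('cam in tool',R.T@(np.array(c['eye'])-s['tcp_pos']))
to([.472,-.027,.23])
for n in 'top','side':
    P=np.load(n+'0.npy').reshape(-1,3); 
    for lo in (.15,.19):
        q=P[(P[:,2]>lo)&(P[:,2]<.25)&(P[:,1]>.2)&(P[:,1]<.45)&(P[:,0]<.53)&(P[:,0]>.3)]; print(n,lo,q.min(0),q.max(0))
P=np.load('top0.npy').reshape(-1,3);q=P[~np.isnan(P[:,0])]
a=(q[:,:2]-O)@ex;b=(q[:,:2]-O)@ey
for l in (1,-1):
    m=(abs(b-l*.08)<.06)&(q[:,2]>.075)&(q[:,2]<.092)&(a<-.11)
    print('drawer front range',l,np.percentile(a[m],[0,1,2,5,50]))
    m=(abs(b-l*.08)<.03)&(q[:,2]>.05)&(q[:,2]<.072)&(a<-.15)
    print('knob',l,np.percentile(a[m],[0,2,5,50]),np.median(b[m]),m.sum())
m=(a<-.05)&(q[:,2]>.105)&(q[:,2]<.125)&(abs(b)<.14);print('chest front',np.percentile(a[m],[0,2,5,20,50]))
m=(a<-.0)&(q[:,2]>.23)&(q[:,2]<.27);print('lid',np.percentile(b[m],[0,1,99,100]),np.percentile(a[m],[0,1]),q[m][:,2].max())
E
```

```text
cam in tool [ 0.0742 -0.0006 -0.1431]
t 1.3 tcp [ 0.2408 -0.6306  0.2314] toolx yaw 20.9 F [-0.1   0.24  0.68] w 0.08541921807914074
chest xy -0.6074 -0.588
shift cm [ 43.13 -48.14   0.13]
top 0.15 [0.3954 0.2621 0.1569] [0.5037 0.3317 0.2198]
top 0.19 [0.3954 0.2621 0.198 ] [0.5037 0.3317 0.2198]
side 0.15 [0.3964 0.2636 0.1639] [0.5059 0.3322 0.2231]
side 0.19 [0.3964 0.2636 0.1982] [0.5059 0.3322 0.2231]
drawer front range 1 [-0.1632 -0.1631 -0.163  -0.1627 -0.1572]
knob 1 [-0.187  -0.1866 -0.1861 -0.1784] 0.07895922411914744 74
drawer front range -1 [-0.159  -0.159  -0.1589 -0.1585 -0.1532]
knob -1 [-0.1829 -0.1825 -0.182  -0.174 ] -0.07939288316001228 76
chest front [-0.0937 -0.0934 -0.0932 -0.0915 -0.0878]
lid [-0.167  -0.1627  0.1629  0.1666] [-0.527  -0.4967] 0.26999256319658127
```

View pics/wr0.png

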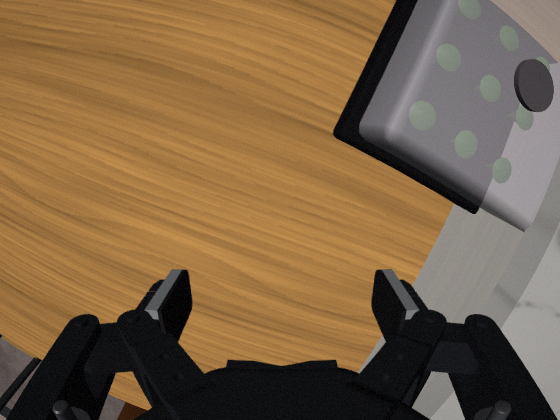

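jog_arm(commands=[[[3.5, -4, 0], 0], [[3.5, -4, 0], 0], [[3.5, -4, 0], 0], [[3.5, -4, 0], 0], [[3.5, -4, 0], 0], [[3.5, -4, 0], 0], [[3.5, -4, 0], 0], [[3.5, -4, 0], 0]], claw=1)

```text
clock: 2.3
tcp_pos: [0.3916, -0.2238, 0.2316]
tcp_rot: [0.984, 0.178, 0.002, 0.002]
contact_force: [0.6, 0.6, -0.8]
gripper_width: 0.0001
```

```bash
python3 -c "
from h import *
to([.468,-.028,.23])"
```

```text
t 2.3 tcp [ 0.3916 -0.2238  0.2316] toolx yaw 20.46 F [ 0.58  0.57 -0.83] w 8.711750496995963e-05
chest xy -0.3431 -0.2441
shift cm [ 14.01 -15.68   0.12]
```

jog_arm(commands=[[[3.5, -4, 0], 0], [[3.5, -4, 0], 0], [[3.5, -4, 0], 0], [[3, -3.5, 0], 0], [[0, 0, 0], -0.185], [[0, 0, 0], -0.185], [[0, 0, 0], -0.185], [[0, 0, 0], -0.185]])

```text
clock: 3.3
tcp_pos: [0.4664, -0.0202, 0.2338]
tcp_rot: [0.85, 0.527, 0.003, 0.005]
contact_force: [-0.5, -0.1, 0.4]
gripper_width: 0.0001
```

jog_arm(commands=[[[0, 0, 0], -0.185], [[0, 0, 0], -0.185], [[0, 0, 0], -0.185], [[0, 0, 0], -0.185], [[0, 0, 0], -0.185], [[0, 0, 0], -0.185], [[0, 0, 0], -0.185], [[0, 0, 0], -0.185]])

```text
clock: 4.3
tcp_pos: [0.4664, -0.0201, 0.2354]
tcp_rot: [0.262, 0.965, -0.001, 0.008]
contact_force: [0.2, -0.3, -0.1]
gripper_width: -0.0
```

```bash
python3 -c "
from h import *
t=O+ex*(-.212)+ey*(-.079); print(t)
to([*t,.047]); print(np.round(robot.state()['q'],3))"
```

```text
[ 0.467924 -0.027197]
t 4.3 tcp [ 0.4664 -0.0201  0.2354] toolx yaw 149.57 F [ 0.22 -0.28 -0.13] w -3.371145028379788e-05
chest xy -0.2112 -0.0718
shift cm [-0.2  -0.57 18.85]
[-0.26  -0.201  2.073 -0.003  1.254 -1.298]
```

jog_arm(commands=[[[0, 0, 2], -0.17], [[0, 0, 2], -0.17], [[0, 0, 2], -0.17], [[0, 0, 2], -0.17], [[0, 0, 2], -0.17], [[0, 0, 2], 0]])

```text
clock: 5.05
tcp_pos: [0.4709, -0.0216, 0.1161]
tcp_rot: [-0.174, 0.985, -0.006, 0.011]
contact_force: [-0.7, 0.0, -0.5]
gripper_width: -0.0002
```

```bash
python3 -c "
from h import *
t=O+ex*(-.212)+ey*(-.079); print(t)
to([*t,.047]); print(np.round(robot.state()['q'],3))"
```

```text
[ 0.467924 -0.027197]
t 5.05 tcp [ 0.4709 -0.0216  0.1161] toolx yaw -159.98 F [-0.71  0.01 -0.46] w -0.0002356532474180377
chest xy -0.2074 -0.0745
shift cm [ 0.6  -0.31  6.91]
[-0.26  -0.051  2.173 -0.003  0.995 -2.179]
```

jog_arm(commands=[[[0.6, -0.4, 1.5], 0.05], [[0, 0, 2], 0], [[0, 0, 2], 0], [[0, 0, 1.3], 0], [[0, 0, 0], 0]])

```text
clock: 5.68
tcp_pos: [0.4674, -0.0294, 0.0453]
tcp_rot: [-0.144, 0.989, -0.006, 0.011]
contact_force: [0.3, 0.0, 0.3]
gripper_width: -0.0002
```

```bash
python3 -c "
from h import *
t=O+ex*(-.142)+ey*(-.079); print(t)
to([*t,.047]); cap('side','s1.png');cap('wrist','w1.png')
i=cv2.imread('pics/s1.png')[120:310,170:430]; cv2.imwrite('pics/s1z.png',cv2.resize(i,None,fx=3,fy=3))"
```

```text
[ 0.534774 -0.006477]
t 5.675 tcp [ 0.4674 -0.0294  0.0453] toolx yaw -163.39 F [0.26 0.01 0.32] w -0.00018528533366915485
chest xy -0.2131 -0.0809
shift cm [-7.11  0.27 -0.04]
```

View pics/s1z.png

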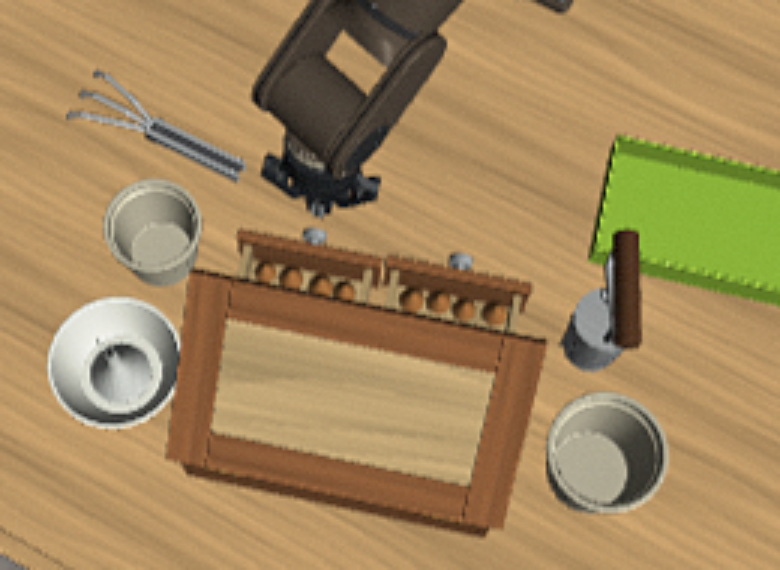

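View pics/w1.png

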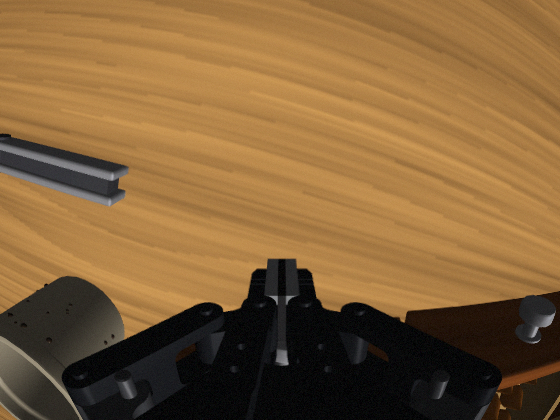

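jog_arm(commands=[[[-0.7, 0.2, -0.1], 0], [[-0.5, 0.1, 0], 0], [[-0.4, 0, 0], 0], [[-0.4, 0, 0], 0], [[-0.4, 0, 0], 0], [[-0.4, 0, 0], 0], [[-0.4, 0, 0], 0], [[-0.4, 0, 0], 0]])

```text
clock: 6.78
tcp_pos: [0.5044, -0.016, 0.0501]
tcp_rot: [-0.145, 0.989, -0.008, 0.012]
contact_force: [-1.8, -1.3, 0.9]
gripper_width: -0.0
```

```bash
python3 -c "
from h import *
t=O+ex*(-.142)+ey*(-.079)
to([*t,.047])"
```

```text
t 6.775 tcp [ 0.5044 -0.016   0.0501] toolx yaw -163.33 F [-1.78 -1.28  0.92] w -2.926609054118179e-05
chest xy -0.1737 -0.0791
shift cm [-3.17  0.05  0.38]
```

jog_arm(commands=[[[-0.5, 0, 0.15], 0], [[-0.5, 0, 0.1], 0], [[-0.5, 0, 0.1], 0], [[-0.4, 0, 0.1], 0], [[-0.4, 0, 0.1], 0], [[-0.3, 0, 0.05], 0], [[-0.2, 0, 0.05], 0], [[-0.2, 0, 0.05], 0]])

```text
clock: 7.78
tcp_pos: [0.5358, -0.0065, 0.0436]
tcp_rot: [-0.145, 0.989, -0.007, 0.012]
contact_force: [-1.5, -1.3, 1.2]
gripper_width: -0.0001
```

```bash
python3 -c "
from h import *
t=O+ex*(-.142)+ey*(-.079)
to([*t,.047])"
```

```text
t 7.775 tcp [ 0.5358 -0.0065  0.0436] toolx yaw -163.33 F [-1.46 -1.3   1.21] w -6.454745882912963e-05
chest xy -0.141 -0.0793
shift cm [ 0.09  0.03 -0.34]
```

jog_arm(commands=[[[-0.15, 0, -0.2], 0], [[-0.15, 0, 0], 0]])

```text
clock: 8.02
tcp_pos: [0.5364, -0.006, 0.0448]
tcp_rot: [-0.145, 0.989, -0.007, 0.008]
contact_force: [-8.5, -3.8, 8.6]
gripper_width: -0.0005
```

jog_arm(commands=[[[-0.15, 0, 0], 0], [[-0.15, 0, 0], 0]])

```text
clock: 8.28
tcp_pos: [0.5363, -0.006, 0.045]
tcp_rot: [-0.146, 0.989, -0.007, 0.004]
contact_force: [-7.3, -3.1, 4.4]
gripper_width: 0.0002
```

jog_arm(commands=[[[1, 0, 0], 0], [[2, 0, 0], 0], [[2, 0, 0], 0], [[2.5, 0, 0], 0], [[0, 0, 0], 0]])

```text
clock: 8.9
tcp_pos: [0.4654, -0.0283, 0.0457]
tcp_rot: [-0.145, 0.989, -0.008, 0.01]
contact_force: [-0.1, 0.5, 0.4]
gripper_width: 0.0002
```

```bash
python3 -c "
from h import *
t=O+ex*(-.216)+ey*(.079)
to([*t,.050])
c=cap('top','t2.png')
q=cloud(c).reshape(-1,3);q=q[~np.isnan(q[:,0])]
a=(q[:,:2]-O)@ex;b=(q[:,:2]-O)@ey
for l in (1,-1):
    m=(abs(b-l*.08)<.06)&(q[:,2]>.075)&(q[:,2]<.092)&(a<-.10)&(a>-.2)
    print(l,np.percentile(a[m],[0,1,5,50]),m.sum())
"
```

```text
t 8.9 tcp [ 0.4654 -0.0283  0.0457] toolx yaw -163.28 F [-0.15  0.47  0.35] w 0.0002338061626398012
chest xy -0.2146 -0.0793
shift cm [ 0.26 15.81 -0.73]
1 [-0.1632213  -0.1631455  -0.16274286 -0.15727777] 252
-1 [-0.10561963 -0.10555545 -0.10543809 -0.10313279] 130
```

View pics/t2.png

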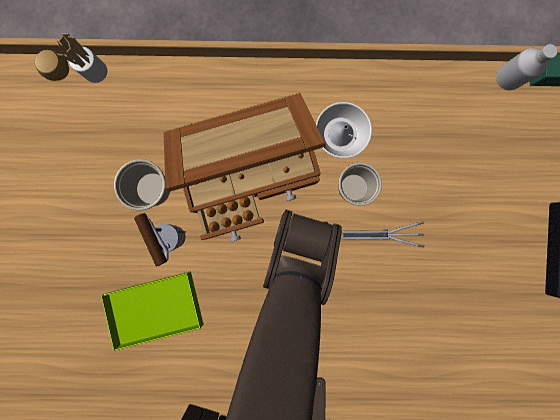

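jog_arm(commands=[[[0.3, 3, -0.5], 0], [[0, 3.5, 0], 0], [[0, 3.5, 0], 0], [[0, 3, 0], 0], [[0, 2.5, 0], 0], [[0, 0, 0], 0]])

```text
clock: 9.7
tcp_pos: [0.4279, 0.1246, 0.0522]
tcp_rot: [-0.144, 0.989, -0.009, 0.02]
contact_force: [0.2, -0.6, -0.1]
gripper_width: 0.0
```

```bash
python3 -c "
from h import *
t=O+ex*(-.141)+ey*(.079)
to([*t,.047])"
```

```text
t 9.7 tcp [0.4279 0.1246 0.0522] toolx yaw -163.36 F [ 0.18 -0.65 -0.12] w 1.055981529601152e-06
chest xy -0.2052 0.0779
shift cm [-6.4   0.19  0.75]
```

jog_arm(commands=[[[-0.4, 0.1, 0.3], 0], [[-0.4, 0, 0.2], 0], [[-0.4, 0, 0.1], 0], [[-0.5, 0, 0.1], 0], [[-0.5, 0, 0.1], 0], [[-0.5, 0, 0.05], 0], [[-0.5, 0, 0.05], 0], [[-0.5, 0, 0.05], 0]])

```text
clock: 10.7
tcp_pos: [0.4665, 0.1349, 0.0435]
tcp_rot: [-0.143, 0.99, -0.009, 0.018]
contact_force: [-2.6, -0.3, 2.2]
gripper_width: 0.0003
```

```bash
python3 -c "
from h import *
t=O+ex*(-.141)+ey*(.079)
to([*t,.047])"
```

```text
t 10.7 tcp [0.4665 0.1349 0.0435] toolx yaw -163.53 F [-2.61 -0.25  2.21] w 0.00033887023340610186
chest xy -0.1653 0.0762
shift cm [-2.44  0.3  -0.28]
```

jog_arm(commands=[[[-0.4, 0.1, -0.1], 0], [[-0.4, 0.1, -0.1], 0], [[-0.4, 0, 0], 0], [[-0.4, 0, 0.05], 0], [[-0.3, 0, 0.05], 0], [[-0.2, 0, 0.05], 0], [[-0.15, 0, 0.05], 0]])

```text
clock: 11.58
tcp_pos: [0.4893, 0.1437, 0.0444]
tcp_rot: [-0.143, 0.989, -0.009, 0.019]
contact_force: [-2.4, -1.8, 2.0]
gripper_width: 0.0001
```

```bash
python3 -c "
from h import *
t=O+ex*(-.141)+ey*(.079)
to([*t,.047])"
```

```text
t 11.575 tcp [0.4893 0.1437 0.0444] toolx yaw -163.51 F [-2.38 -1.81  2.03] w 7.123284910879487e-05
chest xy -0.1409 0.0779
shift cm [-0.    0.1  -0.27]
```

jog_arm(commands=[[[-0.15, 0, -0.05], 0], [[-0.15, 0, -0.05], 0]])

```text
clock: 11.82
tcp_pos: [0.4903, 0.1441, 0.0444]
tcp_rot: [-0.143, 0.989, -0.01, 0.016]
contact_force: [-5.7, -3.0, 3.2]
gripper_width: 0.0001
```

jog_arm(commands=[[[-0.15, 0, 0], 0], [[-0.15, 0, 0], 0]])

```text
clock: 12.08
tcp_pos: [0.4902, 0.1441, 0.0443]
tcp_rot: [-0.144, 0.989, -0.01, 0.011]
contact_force: [-7.3, -2.7, 6.8]
gripper_width: 0.0
```

jog_arm(commands=[[[1, 0, 0], 0], [[1.5, 0, 0], 0], [[1.5, 0, -2], 0], [[0, 0, -4], 0], [[0, 0, -5], 0], [[0, 0, -5], 0], [[0, 0, -5], 0], [[0, 0, -5], 0]])

```text
clock: 13.08
tcp_pos: [0.4374, 0.1357, 0.305]
tcp_rot: [-0.143, 0.99, -0.009, 0.012]
contact_force: [0.8, 0.4, 1.0]
gripper_width: 0.0
```

```bash
python3 -c "
from h import *
np.set_printoptions(precision=4,suppress=True)
H=O+ex*.095
th=np.radians(41.9); r=.185
t=H+ex*(-r*np.cos(th)+.012*np.sin(th)); z=.115+r*np.sin(th)+.012*np.cos(th)
print(t,z)
to([*t,z+.03])
c=cap('top','t3.png');c2=cap('side','s3.png')
i=cv2.imread('pics/s3.png')[120:310,170:430]; cv2.imwrite('pics/s3z.png',cv2.resize(i,None,fx=3,fy=3))
for n,c in (('top',c),('side',c2)):
  q=cloud(c).reshape(-1,3);q=q[~np.isnan(q[:,0])]
  a=(q[:,:2]-O)@ex;b=(q[:,:2]-O)@ey
  for l in (1,-1):
    m=(abs(b-l*.08)<.06)&(q[:,2]>.075)&(q[:,2]<.092)&(a<-.10)&(a>-.2)
    if m.sum(): print(n,l,np.percentile(a[m],[0,1,5,50]),m.sum())
"
```

```text
[0.6139 0.1007] 0.24748076131691749
t 13.075 tcp [0.4374 0.1357 0.305 ] toolx yaw -163.52 F [0.85 0.37 0.99] w 3.335774132307721e-05
chest xy -0.1928 0.0856
shift cm [-15.87  -8.29   3.25]
top 1 [-0.1054 -0.1053 -0.1051 -0.1029] 118
top -1 [-0.1057 -0.1056 -0.1054 -0.1029] 124
side -1 [-0.1164 -0.1164 -0.1164 -0.1164] 1
```

View pics/s3z.png

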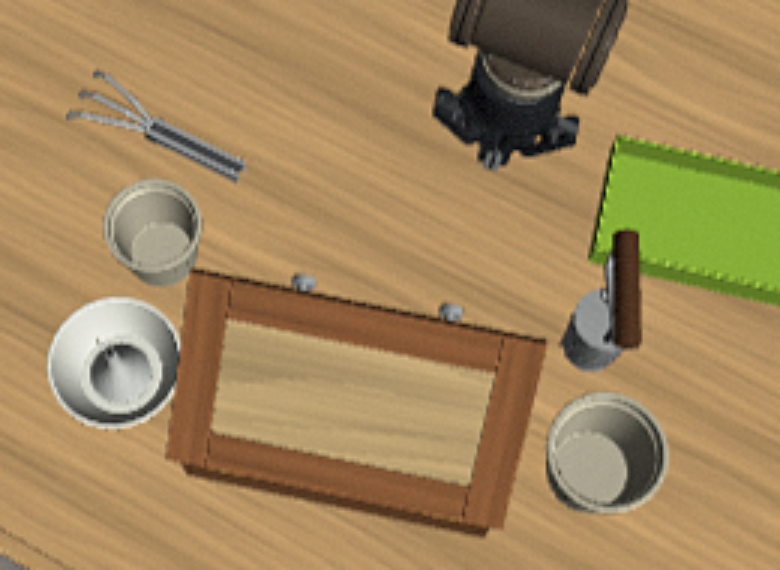

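jog_arm(commands=[[[-4, -2, 0], 0], [[-4, -2, 0], 0], [[-4, -2, 0], 0], [[-4, -2.2, 0], 0], [[0, 0, 1], 0], [[0, 0, 0], 0]])

```text
clock: 13.92
tcp_pos: [0.6186, 0.102, 0.3041]
tcp_rot: [-0.144, 0.989, -0.009, 0.019]
contact_force: [0.2, -0.2, 1.4]
gripper_width: 0.0001
```

```bash
cat >> h.py <<'E'
def arc(th,r=.178):
    H=O+ex*.095
    t=H+ex*(-r*np.cos(th)+.012*np.sin(th)); return np.array([*t,.115+r*np.sin(th)+.012*np.cos(th)])
E
python3 -c "
from h import *
to(arc(np.radians(41.9)))
for d in range(40,-1,-4): print(d,(arc(np.radians(d))-arc(np.radians(d+4)))@np.array([*ex,0])*100, (arc(np.radians(d))-arc(np.radians(d+4)))[2]*100)
"
```

```text
t 13.925 tcp [0.6186 0.102  0.3041] toolx yaw -163.45 F [ 0.18 -0.19  1.44] w 6.036235799170878e-05
chest xy -0.0297 -0.0002
shift cm [0.19 0.16 6.13]
40 -0.8932667564847272 -0.8672539704133619
36 -0.8306159430165367 -0.9274749001072086
32 -0.7639184521671825 -0.9831772653172033
28 -0.6934992274076768 -1.0340896897191891
24 -0.6197013441225583 -1.0799641330992038
20 -0.5428843381810167 -1.1205770997803732
16 -0.4634224543144141 -1.1557307274714241
12 -0.38170282283343815 -1.1852537512318824
8 -0.2981235735682718 -1.2090023378576369
4 -0.21309189621995464 -1.2268607866218306
0 -0.12702205657315468 -1.238742092957218
```

jog_arm(commands=[[[0, 0, 2], 0], [[0, 0, 2], 0], [[0, 0, 0.7], 0], [[0, 0, 0.3], 0], [[0, 0, 0], 0]])

```text
clock: 14.55
tcp_pos: [0.6176, 0.1026, 0.2504]
tcp_rot: [-0.145, 0.989, -0.008, 0.019]
contact_force: [1.0, 0.3, 0.5]
gripper_width: -0.0
```

```bash
python3 -c "
from h import *
to(arc(np.radians(41.9)))
"
```

```text
t 14.55 tcp [0.6176 0.1026 0.2504] toolx yaw -163.35 F [0.99 0.32 0.49] w -4.980913950744692e-05
chest xy -0.0306 0.0007
shift cm [-0.09 -0.05  0.76]
```

jog_arm(commands=[[[0.2, 0, 0.3], 0], [[0.4, 0, 0.4], 0], [[0.5, 0, 0.5], 0], [[0.5, 0, 0.5], 0], [[0.5, 0, 0.5], 0], [[0.5, 0, 0.55], 0]])

```text
clock: 15.3
tcp_pos: [0.595, 0.095, 0.2236]
tcp_rot: [-0.144, 0.989, -0.008, 0.024]
contact_force: [1.4, 0.6, -0.1]
gripper_width: -0.0004
```

```bash
cat >> h.py <<'E'
def lid():
    c=cap('top'); P=cloud(c).reshape(-1,3);P=P[~np.isnan(P[:,0])]
    a=(P[:,:2]-O)@ex;b=(P[:,:2]-O)@ey
    m=(abs(b)>.08)&(abs(b)<.16)&(a>-.02)&(a<.07)&(P[:,2]>.12)&(P[:,2]<.26)
    k=np.polyfit(a[m],P[m][:,2],1); print('lid deg',np.degrees(np.arctan(-k[0])),m.sum(),'z@hinge',np.polyval(k,.095), 'lid z at front',np.polyval(k,-.1))
E
python3 -c "
from h import *
lid()
to(arc(np.radians(30)))
"
```

```text
lid deg 30.6965940401946 2020 z@hinge 0.12805599895657663 lid z at front 0.24382284819865516
t 15.35 tcp [0.594  0.0948 0.2224] toolx yaw -163.35 F [ 1.19 -0.6   0.34] w -6.416528319777513e-05
chest xy -0.0554 0.0002
shift cm [-0.2  -0.    0.81]
```

jog_arm(commands=[[[0.4, 0, 0.6], 0], [[0.4, 0, 0.65], 0], [[0.35, 0, 0.65], 0], [[0.35, 0, 0.65], 0], [[0.35, 0, 0.7], 0], [[0.3, 0, 0.7], 0]])

```text
clock: 16.1
tcp_pos: [0.5734, 0.0881, 0.1793]
tcp_rot: [-0.144, 0.989, -0.008, 0.022]
contact_force: [-0.5, 1.3, 1.0]
gripper_width: 0.0
```

```bash
python3 -c "
from h import *
lid()
to(arc(np.radians(16)))
"
```

```text
lid deg 15.743614814796851 2456 z@hinge 0.1262723032054347 lid z at front 0.18124453195656845
t 16.15 tcp [0.5725 0.0879 0.178 ] toolx yaw -163.35 F [-0.09  0.04 -0.24] w -0.0002117889006712838
chest xy -0.078 0.0
shift cm [-0.52  0.01  0.26]
```

jog_arm(commands=[[[0.05, 0, 0.65], 0], [[0.05, 0, 0.65], 0], [[0.0, 0, 0.6], 0], [[0, 0, 0.6], 0], [[0, 0, 0.5], 0], [[0, 0, 0.4], 0]])

```text
clock: 16.9
tcp_pos: [0.5721, 0.0865, 0.1413]
tcp_rot: [-0.145, 0.989, -0.009, 0.019]
contact_force: [-0.7, -0.2, 1.3]
gripper_width: 0.0
```

```bash
python3 -c "
from h import *
lid()
to(arc(np.radians(0)))
"
```

```text
lid deg 4.109926168163348 2568 z@hinge 0.12563013905407588 lid z at front 0.1396418695002905
t 16.95 tcp [0.5719 0.0865 0.1407] toolx yaw -163.34 F [ 0.5  -0.29  0.08] w -0.00010455538081892383
chest xy -0.079 -0.0012
shift cm [0.45 0.15 1.35]
```

jog_arm(commands=[[[0.05, 0, 0.4], 0], [[0, 0, 0.3], 0], [[0, 0, 0.25], 0], [[0, 0, 0.2], 0], [[0, 0, 0.2], 0]])

```text
clock: 17.58
tcp_pos: [0.572, 0.0862, 0.1271]
tcp_rot: [-0.145, 0.989, -0.009, 0.018]
contact_force: [-4.0, 0.3, 10.4]
gripper_width: -0.0001
```

jog_arm(commands=[[[0, 0, 0.15], 0], [[0, 0, 0.15], 0]])

```text
clock: 17.82
tcp_pos: [0.572, 0.0862, 0.1271]
tcp_rot: [-0.145, 0.989, -0.009, 0.017]
contact_force: [-4.1, -0.4, 8.4]
gripper_width: -0.0002
```

```bash
python3 -c "
from h import *
lid()
to(arc(np.radians(0)))
"
```

```text
lid deg -0.2514472580900035 2586 z@hinge 0.12557103644100756 lid z at front 0.12471525734998407
t 17.875 tcp [0.572  0.0862 0.1272] toolx yaw -163.3 F [-4.5  -0.64  8.54] w -6.318198912689765e-06
chest xy -0.079 -0.0015
shift cm [ 0.4   0.14 -0.  ]
```

Lid is closed at its stop (8.5 N reaction, no motion). Retreat up and check.

jog_arm(commands=[[[0, 0, -1], 0], [[0, 0, -3], 0], [[0, 0, -5], 0], [[0, 0, -5], 0], [[5, 0, -2], 0], [[5, 0, 0], 0], [[3, 0, 0], 0], [[0, 0, 0], 0]])

```text
clock: 18.88
tcp_pos: [0.4407, 0.0499, 0.2911]
tcp_rot: [-0.145, 0.989, -0.01, 0.023]
contact_force: [0.7, -0.3, 0.5]
gripper_width: -0.0004
```

```bash
python3 -c "
from h import *
lid()
to(arc(np.radians(0)))
c=cap('top','t9.png');c2=cap('side','s9.png')
a=cv2.imread('pics/t9.png')[80:290,90:450];b=cv2.imread('pics/s9.png')[120:330,170:530]
cv2.imwrite('pics/z9.png',cv2.resize(np.hstack([a,b]),None,fx=1.1,fy=1.1))
q=cloud(c2).reshape(-1,3);q=q[~np.isnan(q[:,0])];A=(q[:,:2]-O)@ex;B=(q[:,:2]-O)@ey
m=(abs(B)<.15)&(A>-.09)&(A<.08)&(q[:,2]<.2)&(q[:,2]>.1);k=np.polyfit(A[m],q[m][:,2],1);print('side lid deg',np.degrees(np.arctan(-k[0])))
for n,cc in (('top',c),('side',c2)):
  q=cloud(cc).reshape(-1,3);q=q[~np.isnan(q[:,0])];A=(q[:,:2]-O)@ex;B=(q[:,:2]-O)@ey
  for l in (1,-1):
    m=(abs(B-l*.08)<.03)&(q[:,2]>.04)&(q[:,2]<.075)&(A<-.11)&(A>-.2)
    if m.sum(): print(n,l,np.percentile(A[m],[0,2,50]),m.sum())
# changes elsewhere
P0=np.load('side0.npy');P1=cloud(c2);d=np.abs(P1[...,2]-P0[...,2])>.015
for nm,p in dict(pot_a=(.585,-.167),pot_b=(.57,.35),dibber=(.45,.28),bowl=(.73,-.13),tray=(.26,.335),cult=(.47,-.25)).items():
  m=(np.hypot(P0[...,0]-p[0],P0[...,1]-p[1])<.07); print(nm,m.sum(),(d&m).sum())
"
```

```text
lid deg -0.3319782916338791 2634 z@hinge 0.12563727405224712 lid z at front 0.12450740913270696
t 18.925 tcp [0.4415 0.05   0.2912] toolx yaw -163.27 F [-0.47 -0.27 -0.56] w 4.8820063417471304e-05
chest xy -0.2143 0.0026
shift cm [-12.42   0.3   16.97]
side lid deg 0.013516188001030337
top 1 [-0.12912835 -0.12899907 -0.12297028] 59
top -1 [-0.12938359 -0.1293328  -0.12304908] 58
side 1 [-0.12754272 -0.12739242 -0.12510157] 8
side -1 [-0.12907842 -0.12902752 -0.12577105] 9
pot_a 1338 12
pot_b 1752 0
dibber 1476 46
bowl 1599 1
tray 1287 0
cult 1116 2
```

View pics/z9.png

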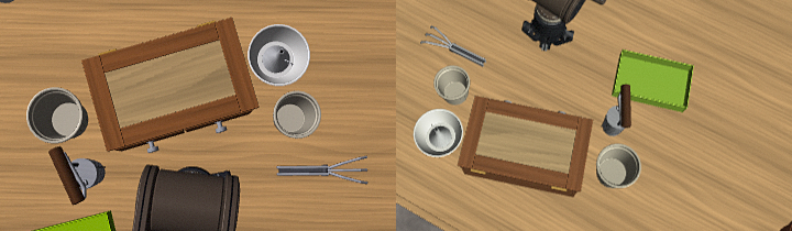

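```bash
python3 -c "
from h import *
print(order.finish_job())"
```

```text
the job is handed in; nothing more can be done
None
```

The bulb chest is shut. I pushed the right drawer home by its knob with closed fingertips, then the left one, and then eased the lid down its arc to its stop. I handed the job in at about 19 s of the 54 s allowed.

- **Drawers:** Each stopped moving against about 8–9 N of push. The top camera afterwards put both drawer fronts 105 to 106 mm ahead of the chest's origin. That matches the 107 mm home position, because the chest's own front also read about 1.3 mm short.
- **Lid:** It was flat when I left it. The top camera measured −0.3° and the side camera 0.0°, with its top about 125 mm above the bench, against 127 mm expected when closed.
- **Other things on the bench:** They appear unmoved in the before and after pictures. A depth comparison showed almost no change around them, except 46 of 1,476 pixels near the dibber. I put that down to the drawer and lid moving beside it and did not check it further.
- **Robot:** The arm was clear of everything when I handed the job in, and the highest contact force I read during the job was about 13 N.

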